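# Load the glass caddy on the trolley and draw out its handle

### The arm

A 7-joint arm with a two-finger parallel gripper is mounted at the origin on the work surface. World frame = base frame: x ahead of the robot, y to its left, z up, the work surface at z = 0. Lengths are in m, angles in rad, forces in N, time in s.
With the tool pointing down it reaches from about 0.4 to 0.9 m from the base axis. Payload 5.5 kg.
Tool frame: the origin (TCP) lies between the finger pads, 19 mm behind the fingertips; this is the grasp point; z points along the fingers, y is the line along which they close (so a half turn about z gives the same grasp; the last joint's range is limited). The gripper opens to 92 mm and grips with 3 to 60 N. Pads are 19 mm wide; open, the fingers measure 130 mm over their backs; the gripper's body (75 mm by 190 mm) begins 47 mm behind the grasp point.
Start: joints at [-0.868, 0.501, -0.427, 1.55, 0.221, 1.138, -0.21], TCP at [0.277, 0.588, 0.246] pointing down, gripper open.
Joint ranges: [-2.88, 2.88], [-0.31, 2.03], [-1.54, 1.56], [0.2, 2.42], [-1.41, 4.55], [0.19, 2.02], [-2.57, 2.57]. Speed limits (rad/s): [2.57, 2.57, 3.14, 3.14, 3.14, 3.14, 3.14].

### API

Orientations are given as a unit quaternion [w, x, y, z].
In Python, from rig import robot gives the robot as it stands. The module is installed in compiled form; this text tells all that it offers.
- The arm moves only by the shell command python3 -m handwheel 'ROWS' [FORCE]. ROWS is JSON, one flat list of numbers, 5 for each row, row after row: the closure, from 0 (fully open) to 1 (shut), then the shift along the tool's x, y, z in mm, then the turn about the tool's z in rad. In form: [grip, dx, dy, dz, turn, grip, dx, dy, dz, turn, ...]. A call has 1 to 10 rows; each row is the pose to reach, as a shift and turn from the pose commanded when the call began, along the tool's axes at that moment; what a row does not reach only later rows make up. A row lasts 1/12 s, in which the tool goes at most 41.7 mm and 7.16 degrees, less where a joint would pass 70% of its speed; a pose out of reach is approached as far as the arm can. A call with a gripper value outside its range is refused whole. The fingers move at their own pace and stop on an object; FORCE is the grip in N (left out, the last holds). Time passes only in rows, so rows that repeat a pose let the fingers close. It gives the time, the measured TCP pose, the force, the opening and the grip force at its end, in the units of the state.
- robot.state(): the state, without advancing time (a new reading comes with each control period).
- robot.capture(name): name is "side" or "top" or "wrist"; returns a dict with "img" (384x512x3 uint8, blue, green, red), "intrinsics" (3x3 intrinsics, pixels), "k1" (the pictures are not rectified: a ray, as slopes to the right and down, at radius r is drawn at 1 + k1 r^2 times it, then the intrinsics apply), "position" and "rotation" of the camera in the world; the wrist camera has in their place "hand_eye" (4x4, takes a point from camera to tool coordinates, whose origin is the TCP and whose axes are the flange's). Camera axes: x right, y up, looking along -z (the intrinsics and any distortion apply to the point x, -y, -z); pixel columns grow to the right and rows downward; lengths in m; the calibration is good to about 2 mm. A picture is of the moment at which its call begins: read the wrist's pose just before it. There is no depth.
- robot.finish_job(): hands the job in; it is judged then, once.
Trained networks look in the newest picture that a camera, given by its name, has taken for a name from the list of things; names that differ only in an ending like _2 or _b are one class to them, and where a whole thing is asked for, a point or a joint stands for the part that bears it (a point fixed in the world has none). Each returns a list of dicts, best first, with "score" (0 to 1); they miss things now and then, are a little off and sometimes report something else, mostly with a low value. They report only what shows in the picture. A call takes as long as a camera call. They do not tell look-alikes from the thing itself.
- robot.masks_of(query, camera): "region" (384x512 bool, what is visible of it) and "xy" ([column, row] as shares, 0 to 1, of the picture: columns of its width, rows of its height, amid what is visible of it).
- robot.tip_of(query, camera): "xy" ([column, row] as shares, 0 to 1, of the picture: columns of its width, rows of its height: a listed point, or the origin of a listed thing).
The state is a dict: "time": time; "q": joint angles; "qd": joint speeds; "joint_torque": joint torques, N m; "eef_pos": TCP position; "ee_rot": TCP orientation; "force": force on the tool from outside, world axes, zero at the start; "torque": the same for the moment, N m; "grip_width": finger opening in m; "grasp_force": force on a finger pad.
Only numpy, scipy, OpenCV 4.12 (cv2) and the standard library are available. Lean on these libraries where they do the work, as an engineer would, in place of code of your own. Each camera call takes 0.05 s, during which the arm holds its last target. There are 200 camera calls.

### The job

Take the blue bottle caddy with its glass by its carrying handle, carry it level without tipping it, and lower it (do not drop it) so that it stands flat in the top tray of the trolley; then let go of it. Next, grip the trolley's pull bar at its middle so that the orange release button is pressed in, draw the telescopic handle straight up past its first stop to its second and last stop, and finish while still holding the bar there, fully extended. Leave the glass standing in the caddy, and leave the lunch box, the white dish and the blue bottle cap where they are.

Things in the scene. Friction and masses are not known exactly. Their poses are not given: they have to be found in the camera images.
- caddy: Open blue bottle caddy, 260 (x) x 170 (y) x 75 mm high, 5 mm walls, 2 x 3 cells, weighs 0.4 kg, about 0.75 kg with its glass; starts on the counter to the robot's left. Origin: centre of its underside. Its x axis is its long side and runs along its carrying handle. The two middle cells, left and right of the handle, are empty.
- caddy_grip (a point): Middle of the caddy's carrying handle: a blue bar along the caddy's x, 22 mm wide (y) and 22 mm high, centred 140 mm above the caddy's underside, on posts at 46 mm each side of the middle; free space under the bar between the posts down to 70 mm above the underside. Pinch it from above across its width (caddy's y).
- green_bottle: Green glass bottle, 58 mm diameter, 165 mm tall, 0.18 kg, standing loose in a corner cell of the caddy (+x, +y). Origin: centre of its base. z up along the bottle.
- jam_jar: Amber glass jar with steel lid, 60 mm diameter, 95 mm tall, 0.16 kg, standing loose in the far corner cell from the bottle (-x, -y). Origin: centre of its base.
- trolley: Two-tier aluminium folding trolley standing on the floor in front of the counter, castor brakes on, it does not move. Its tubes, tray and telescopic handle all belong to it. Origin: on the floor (750 mm below the counter top) under the middle of the pull bar; its x points from the handle end to the load end, its y along the pull bar.
- tray (a point): Middle of the floor (upper face) of the trolley's grey top tray, 64 mm below the counter top. The inside measures 318 (trolley x) x 268 (trolley y) mm, the walls are 6 mm thick and rise 44 mm above this floor. It lies 190 mm from the pull bar along trolley x. The caddy fits with its long side along trolley x.
- grip (a point): Centre of the pull bar's black grip, rises with the handle; 60 mm above the counter top when pushed in. Grip 130 mm long (trolley y), 30 mm thick (trolley x), 28 mm high; free space 40 mm beneath it; tubes 115 mm each side. At its middle 37 mm thick with the orange button out, 31 mm with it pressed. Pinch from above across trolley x.
- button (a point): Centre of the outer face of the orange release button in the middle of the grip, on the side away from the tray (trolley -x). 44 mm along the bar, 20 mm high, stands 7 mm proud. It is pressed towards trolley +x; the spring takes 3.6 N to start and 7.2 N fully in.
- release (a joint): Travel of the release button in m: 0 out, 0.006 fully in. The latch is free above about 0.0045; with the button out a pin locks the handle in the next hole.
- telescope (a joint): Height of the telescopic handle above its pushed-in place in m: 0 pushed in (start), 0.09 first stop, 0.18 second and last stop (hard end). With the button kept pressed it runs past the first stop without catching; if the button is let out and the bar let go on the way, it sinks to the stop below and locks. Lifting it takes about 8 N.
- lunch_box: Clear lunch box with white lid, 178 x 123 x 64 mm, on the counter to the left of the caddy; to be left alone. Origin: centre of its underside.
- dish: Small white ceramic dish, 110 mm across, 28 mm high, on the counter near the robot; to be left alone. Origin: centre of its underside.
- blue_cap: Blue plastic bottle cap, 31 mm across, 14 mm high, lying on the counter beyond the caddy; to be left alone. Origin: centre of its underside.
There are look-alikes about, which are no part of the job. Of the things that look like the green_bottle, take the one that is farthest from the robot's base at the start.

How it is judged:
By the outcome, as a careful person would: the job done as asked, in the order asked, and still so for the second after the job is handed in, while the arm keeps its last pose, push and grip.
It also fails if it takes over 64 s, if anything falls off the work surface, if the arm or the gripper's body presses on something with over 40 N, if the wrist force passes 120 N, or if a joint passes its speed limit or range.

## Working session

There is one attempt and no reset: what is moved stays moved. The work goes in short steps, Python scripts to look and compute and a shell command to move; the robot and the scene stay as the last step left them, time stands still between calls to the robot, and variables do not carry over. Pictures are saved under pics/ and viewed, at most 10 in all, crops included, and the job is handed in when it is done.

```bash
mkdir -p pics
cat > h.py <<'E'
import numpy as np, cv2
from scipy.spatial.transform import Rotation as R
from rig import robot
def cam(name):
    s=robot.state(); c=robot.capture(name)
    if name=="wrist":
        q=s["ee_rot"]; Rt=R.from_quat([q[1],q[2],q[3],q[0]]).as_matrix()
        H=np.array(c["hand_eye"]); c["position"]=Rt@H[:3,3]+s["eef_pos"]; c["rotation"]=Rt@H[:3,:3]
    return c
def ray(c,px):
    K=np.array(c["intrinsics"]); d=np.array([(px[0]-K[0,2])/K[0,0],(px[1]-K[1,2])/K[1,1]])
    u=d.copy()
    for _ in range(30): u=d/(1+c["k1"]*(u@u))
    v=np.array(c["rotation"])@np.array([u[0],-u[1],-1]); return np.array(c["position"]),v
def atz(c,px,z):
    p,v=ray(c,px); return p+v*(z-p[2])/v[2]
def proj(c,X):
    v=np.array(c["rotation"]).T@(np.array(X)-c["position"]); u=np.array([v[0],-v[1]])/-v[2]
    u=u*(1+c["k1"]*(u@u)); K=np.array(c["intrinsics"]); return np.array([K[0,0]*u[0]+K[0,2],K[1,1]*u[1]+K[1,2]])
def tri(obs):
    A=np.zeros((3,3));b=np.zeros(3)
    for c,px in obs:
        p,v=ray(c,px);v=v/np.linalg.norm(v);P=np.eye(3)-np.outer(v,v);A+=P;b+=P@p
    return np.linalg.solve(A,b)
E
python3 - <<'E'
from h import *
np.set_printoptions(precision=3,suppress=True)
s=robot.state(); print({k:np.round(v,3) for k,v in s.items()})
C={}
names=["caddy","caddy_grip","green_bottle","jam_jar","tray","grip","button","trolley","lunch_box","dish","blue_cap"]
for n in ["side","top","wrist"]:
    C[n]=cam(n); cv2.imwrite(f"pics/{n}0.png",C[n]["img"])
    print(n,C[n]["position"],C[n]["rotation"][:,2])
    for q in names:
        t=robot.tip_of(q,n); print(n,q,[(round(d["score"],2),np.round(np.array(d["xy"])*[512,384],1)) for d in t[:4]])
img=np.hstack([cv2.resize(C[n]["img"],(400,300)) for n in ["side","top"]])
E
```

```text
{'time': np.float64(0.0), 'q': array([-0.868,  0.502, -0.427,  1.551,  0.221,  1.138, -0.21 ]), 'qd': array([-0.003, -0.001,  0.   , -0.001, -0.002, -0.   , -0.   ]), 'joint_torque': array([ -0.001, -56.659,  -5.816, -27.911,  -0.069,   0.031,   0.   ]), 'eef_pos': array([0.277, 0.588, 0.244]), 'ee_rot': array([-0.   ,  0.218,  0.976, -0.001]), 'force': array([-0.386,  0.15 ,  0.292]), 'torque': array([ 0.004,  0.017, -0.03 ]), 'grasp_force': np.float64(0.0), 'grip_width': np.float64(0.092)}Traceback (most recent call last):
  File "<stdin>", line 8, in <module>
IndexError: too many indices for array: array is 1-dimensional, but 2 were indexed
```

View pics/side0.png

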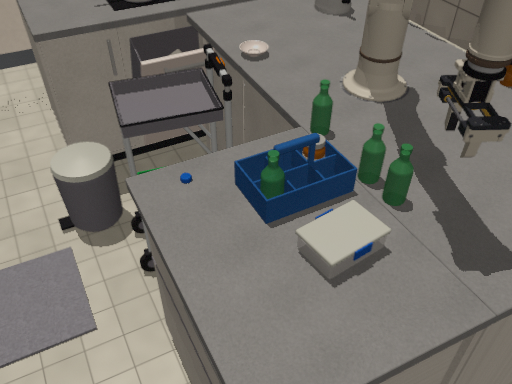

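The side view shows the caddy at (295,175) with its handle bar at (298,143). The caddy bottle is at (272,178), the loose look-alike bottles at (321,110), (373,155) and (398,178), and the trolley tray at (165,100) with its pull bar at (218,72). The camera rotation comes as a 1-D array, so I'll treat it as a quaternion.

```bash
python3 - <<'E'
s=open('h.py').read()
s=s.replace('''    return c
def ray''','''    r=np.array(c["rotation"],float)
    if r.ndim==1: c["rotation"]=R.from_quat([r[1],r[2],r[3],r[0]]).as_matrix() if r.size==4 else r.reshape(3,3)
    return c
def ray''')
open('h.py','w').write(s)
E
python3 - <<'E'
from h import *
np.set_printoptions(precision=3,suppress=True)
C={};T={}
names=["caddy","caddy_grip","green_bottle","jam_jar","tray","grip","button","trolley","lunch_box","dish","blue_cap"]
for n in ["side","top","wrist"]:
    C[n]=cam(n); cv2.imwrite(f"pics/{n}1.png",C[n]["img"])
    print(n,C[n]["position"],C[n]["rotation"][:,2])
    for q in names:
        t=robot.tip_of(q,n); T[n,q]=[(round(d["score"],2),np.array(d["xy"])*[512,384]) for d in t[:5]]; print(n,q,[(a,np.round(b,1)) for a,b in T[n,q]])
Z=dict(caddy=0,caddy_grip=.14,green_bottle=0,jam_jar=0,tray=-.064,grip=.06,button=.06,trolley=-.75,lunch_box=0,dish=0,blue_cap=0)
for q in names:
    for n in C: print(q,n,[atz(C[n],b,Z[q]) for a,b in T[n,q]])
    if T["side",q] and T["top",q]: print("  tri",tri([(C[n],T[n,q][0][1]) for n in("side","top")]))
E
```

```text
side [1.054 1.15  0.843] [0.337 0.654 0.677]
side caddy [(0.57, array([295.2, 189.7])), (0.5, array([185.8, 175.9]))]
side caddy_grip [(0.9, array([294.1, 141.6]))]
side green_bottle [(0.95, array([367.7, 181.9])), (0.81, array([270.1, 206.4])), (0.74, array([319.9, 132.4])), (0.58, array([394.7, 198.7]))]
side jam_jar [(0.48, array([311.6, 164.3]))]
side tray [(0.59, array([164.7, 102.3]))]
side grip [(0.63, array([216.9,  59.7]))]
side button [(0.45, array([297.2, 141.2]))]
side trolley [(0.64, array([253.6,  55.5])), (0.61, array([340.8, 247.1]))]
side lunch_box [(0.59, array([342.1, 249.5])), (0.45, array([313. , 164.3]))]
side dish [(0.65, array([253.1,  53.5]))]
side blue_cap [(0.43, array([188.5, 174.8])), (0.26, array([254.7,  53.7]))]
top [0.155 0.078 1.849] [-0.167 -0.013  0.986]
top caddy [(0.65, array([191.7, 180.2]))]
top caddy_grip [(0.64, array([186.7, 169.2]))]
top green_bottle [(0.61, array([239.6, 229.2])), (0.61, array([191.3, 179.3])), (0.57, array([353.5, 191.4])), (0.55, array([176.4, 155.6])), (0.5, array([148.6, 232.3]))]
top jam_jar [(0.81, array([198.3, 203.
[... 1815 characters left out ...]

trolley side [array([-0.427, -1.732, -0.75 ]), array([ 0.059,  0.05 , -0.75 ])]
trolley top [array([ 0.462, -0.275, -0.75 ]), array([ 0.314, -0.582, -0.75 ])]
trolley wrist []
  tri [ 0.368 -0.163  0.113]
lunch_box side [array([0.529, 0.575, 0.   ]), array([0.42 , 0.279, 0.   ])]
lunch_box top [array([0.543, 0.559, 0.   ])]
lunch_box wrist []
  tri [ 0.536  0.567 -0.002]
dish side [array([ 0.265, -0.391,  0.   ])]
dish top [array([ 0.264, -0.401,  0.   ]), array([0.536, 0.561, 0.   ])]
dish wrist []
  tri [ 0.262 -0.4   -0.004]
blue_cap side [array([0.744, 0.165, 0.   ]), array([ 0.26 , -0.386,  0.   ])]
blue_cap top [array([0.76 , 0.166, 0.   ])]
blue_cap wrist []
  tri [0.751 0.169 0.007]
```

View pics/top1.png

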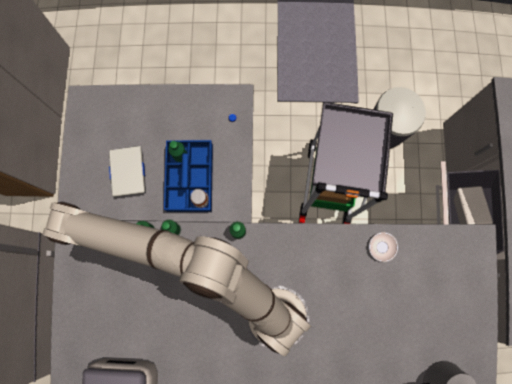

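Top view: caddy at (188,176), with its bottle at (176,150) and jar at (198,198). The three look-alike bottles on the counter are at (145,225), (170,228) and (237,230). The tray is at (352,148) and the pull bar around (338,192). The bottle at the caddy's +x,+y corner is 0.71 m from the base, so it's the farthest and the right one. Next I'll check this in a close crop and measure the yaws.

Run:
```python
from h import *
np.set_printoptions(precision=3,suppress=True)
c=cam("top"); im=c["img"]
a=cv2.resize(im[125:225,150:230],None,fx=5,fy=5,interpolation=cv2.INTER_CUBIC)
b=cv2.resize(im[95:230,295:400],None,fx=3.7,fy=3.7,interpolation=cv2.INTER_CUBIC)
o=np.zeros((500,a.shape[1]+b.shape[1],3),np.uint8); o[:a.shape[0],:a.shape[1]]=a; o[:b.shape[0],a.shape[1]:]=b
print(a.shape,b.shape); cv2.imwrite("pics/crop1.png",o)
def rect(m,z):
    p=np.array([atz(c,(x,y),z)[:2] for y,x in np.argwhere(m)],np.float32); r=cv2.minAreaRect(p); return r
hsv=cv2.cvtColor(im,cv2.COLOR_BGR2HSV)
blue=(hsv[...,0]>100)&(hsv[...,0]<130)&(hsv[...,1]>150); blue[:, :155]=0; blue[:,222:]=0
print("caddy rim",rect(blue,.075))
for q in ["tray","trolley","grip","caddy"]:
    for d in robot.masks_of(q,"top")[:2]:
        m=d["region"]; ys,xs=np.nonzero(m); print(q,round(d["score"],2),xs.min(),xs.max(),ys.min(),ys.max(),m.sum())
g=im[120,355]; print(g,hsv[120,355])
m=(np.abs(im.astype(int)-g.astype(int)).max(2)<14).astype(np.uint8); n,l=cv2.connectedComponents(m,connectivity=4); m=l==l[140,350]
print(m.sum(),rect(m,-.064)); ys,xs=np.nonzero(m); print(xs.min(),xs.max(),ys.min(),ys.max())
```

```text
(500, 400, 3) (500, 388, 3)
caddy rim ((0.5127242803573608, 0.3327632248401642), (0.25878089666366577, 0.17152641713619232), 0.4428331255912781)
tray 0.9 299 393 102 223 8205
trolley 0.72 299 392 102 224 8136
trolley 0.61 109 145 147 196 1588
grip 0.94 316 387 182 199 599
caddy 0.82 164 212 139 212 2921
caddy 0.17 317 387 183 198 562
[140 133 144] [161  19 144]
3902 ((0.6546642780303955, -0.29219958186149597), (0.2549440860748291, 0.30870699882507324), 81.29682159423828)
314 384 110 185
```

View pics/crop1.png

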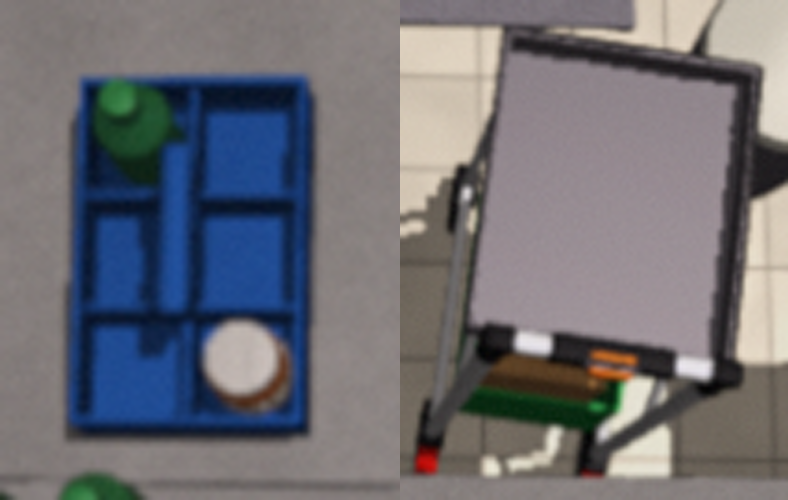

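The crop confirms the choice. The caddy, nearly axis-aligned, has its own bottle at the upper left (+x,+y) and the jar opposite, with the handle bar free between the middle cells. The tray is yawed about −8.7°, and the orange button sits mid-bar at about (352,193). Now I'll move above the caddy handle.

```bash
python3 -m handwheel '[0,-160,-60,0,-0.2,0,-327,-131,0,-0.447,0,-327,-131,0,-0.447,0,-327,-131,0,-0.447,0,-327,-131,0,-0.447,0,-327,-131,0,-0.447,0,-327,-131,0,-0.447,0,-327,-131,0,-0.447,0,-327,-131,0,-0.447,0,-327,-131,0,-0.447]' 20
python3 -m handwheel '[0,0,0,0,0,0,0,0,0,0]'
python3 - <<'E'
from h import *
np.set_printoptions(precision=3,suppress=True)
c=cam("wrist"); im=c["img"]; cv2.imwrite("pics/w2.png",im)
for q in ["caddy_grip","green_bottle","jam_jar"]: print(q,[(round(d["score"],2),np.array(d["xy"])*[512,384],atz(c,np.array(d["xy"])*[512,384],.14 if q=="caddy_grip" else 0)) for d in robot.tip_of(q,"wrist")[:3]])
s=robot.state(); print(s["time"],s["eef_pos"],s["ee_rot"],c["position"],s["q"])
E
```

```text
time: 2.93
eef_pos: [0.5222, 0.3234, 0.2452]
ee_rot: [0.001, 0.002, 1.0, -0.002]
force: [1.3, 0.2, -0.6]
grip_width: 0.0917
grasp_force: 0.0
time: 3.1
eef_pos: [0.5159, 0.3315, 0.2456]
ee_rot: [-0.0, -0.004, 1.0, 0.001]
force: [0.3, 0.2, -0.1]
grip_width: 0.0917
grasp_force: 0.0
caddy_grip [(0.88, array([262.912, 191.808]), array([0.513, 0.339, 0.14 ])), (0.57, array([257.587, 169.997]), array([0.493, 0.334, 0.14 ]))]
green_bottle [(0.97, array([284.518, 228.403]), array([0.605, 0.377, 0.   ])), (0.84, array([386.611,   4.915]), array([0.31 , 0.492, 0.   ])), (0.73, array([107.981,   5.606]), array([0.314, 0.15 , 0.   ]))]
jam_jar [(0.68, array([229.376, 107.405]), array([0.433, 0.297, 0.   ]))]
3.3 [0.516 0.332 0.246] [-0.    -0.005  1.     0.   ] [0.451 0.331 0.385] [-0.284  0.436 -0.44   1.648  0.202  1.103  0.802]
```

View pics/w2.png

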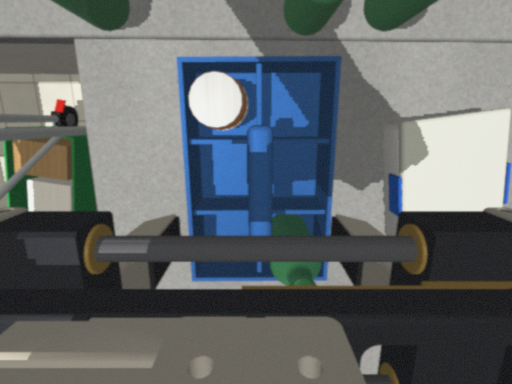

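The wrist view shows the handle bar as a blue strip, columns 248–273 and rows 128–235. The caddy's near rim corners are at (179,58) and (340,58). The bar is centred between the fingers.

Run:
```python
from h import *
np.set_printoptions(precision=3,suppress=True)
c=cam("wrist"); im=c["img"]; hsv=cv2.cvtColor(im,cv2.COLOR_BGR2HSV)
for p in [(179,58),(340,58),(190,280),(327,280)]: print(p,atz(c,p,.075))
for r in [150,165,180,195,210]: print(r,atz(c,(248,r),.151),atz(c,(273,r),.151), hsv[r,240:282:3,2])
for r in [124,130,237]: print(r,atz(c,(260,r),.151))
```

```text
(179, 58) [0.388 0.253 0.075]
(340, 58) [0.386 0.419 0.075]
(190, 280) [0.645 0.252 0.075]
(327, 280) [0.643 0.424 0.075]
150 [0.474 0.326 0.151] [0.474 0.347 0.151] [192 191 161 132 191 204 198 193 184 163  94 104 107 105]
165 [0.487 0.326 0.151] [0.487 0.347 0.151] [194 193 157  95 102 111 107 110 109 104  92  99 101 101]
180 [0.5   0.326 0.151] [0.5   0.348 0.151] [189 191 153  92 105 108 108 106 107 104  92 101 103 101]
195 [0.513 0.326 0.151] [0.513 0.348 0.151] [127 122 125  91 104 111 108 111 109 101  92 101 103 103]
210 [0.527 0.326 0.151] [0.527 0.348 0.151] [126 126 124  92 100 108 107 110 107 102  91  89  90  86]
124 [0.453 0.336 0.151]
130 [0.457 0.336 0.151]
237 [0.553 0.337 0.151]
```

```bash
python3 -m handwheel '[0,0,5,20,0,0,0,5,50,0,0,0,5,80,0,0,0,5,100,0,0,0,5,106,0,0,0,5,106,0,0,0,5,106,0]' 
python3 -m handwheel '[1,0,0,0,0,1,0,0,0,0,1,0,0,0,0,1,0,0,0,0,1,0,0,0,0,1,0,0,0,0,1,0,0,0,0,1,0,0,0,0,1,0,0,0,0,1,0,0,0,0]' 50
```

```text
time: 3.93
eef_pos: [0.5169, 0.3363, 0.1403]
ee_rot: [0.0, -0.004, 1.0, 0.0]
force: [0.4, 0.1, -0.7]
grip_width: 0.092
grasp_force: 0.0
time: 4.77
eef_pos: [0.5168, 0.3354, 0.1394]
ee_rot: [-0.0, -0.004, 1.0, -0.0]
force: [0.4, 0.5, 0.6]
grip_width: 0.0298
grasp_force: 0.0
```

```bash
python3 -m handwheel '[1,0,0,0,0,1,0,0,0,0,1,0,0,0,0,1,0,0,0,0,1,0,0,0,0,1,0,0,0,0]' 50
python3 -m handwheel '[1,0,0,-3,0,1,0,0,-8,0,1,0,0,-15,0,1,0,0,-25,0,1,0,0,-37,0,1,0,0,-49,0,1,0,0,-60,0,1,0,0,-68,0,1,0,0,-74,0,1,0,0,-77,0]'
```

```text
time: 5.27
eef_pos: [0.5167, 0.3358, 0.1394]
ee_rot: [-0.0, -0.004, 1.0, 0.0]
force: [0.7, 1.7, -2.0]
grip_width: 0.0215
grasp_force: 50.0
time: 6.1
eef_pos: [0.5172, 0.3357, 0.218]
ee_rot: [0.001, -0.004, 1.0, 0.0]
force: [0.9, 0.5, -7.4]
grip_width: 0.0219
grasp_force: 50.0
```

Lifted cleanly: 7.4 N and level. Before carrying it over I'll re-measure the trolley.

```bash
cat > tro.py <<'E'
from h import *
np.set_printoptions(precision=4,suppress=True)
def fit(c,name):
    for q in ["grip"]:
        for d in robot.masks_of(q,name)[:1]:
            p=np.array([atz(c,(x,y),.07)[:2] for y,x in np.argwhere(d["region"])],np.float32)
            print(name,q,round(d["score"],2),cv2.minAreaRect(p))
    im=c["img"]; hsv=cv2.cvtColor(im,cv2.COLOR_BGR2HSV)
    o=(hsv[...,0]>8)&(hsv[...,0]<20)&(hsv[...,1]>190)&(hsv[...,2]>170)
    n,l,st,ce=cv2.connectedComponentsWithStats(o.astype(np.uint8))
    for i in range(1,n):
        if st[i,4]>8: print(name,"orange",st[i],ce[i],atz(c,ce[i],.06),atz(c,ce[i],.074))
    for q in ["grip","tray","button"]:
        print(q,[(round(d["score"],2),np.array(d["xy"])*[512,384],atz(c,np.array(d["xy"])*[512,384],-.064 if q=="tray" else .06)) for d in robot.tip_of(q,name)[:2]])
E
python3 - <<'E'
from tro import *
for n in ["top","side"]:
    fit(cam(n),n)
E
```

```text
top grip 0.71 ((0.4586842358112335, -0.2682434916496277), (0.25834381580352783, 0.03412282094359398), 82.17935180664062)
top orange [348 191  10   2  11] [352.5455 191.4545] [ 0.4621 -0.2735  0.06  ] [ 0.4597 -0.2707  0.074 ]
top orange [347 195   8   2   9] [350.4444 195.5556] [ 0.4468 -0.2653  0.06  ] [ 0.4445 -0.2626  0.074 ]
grip [(0.57, array([353.792 , 188.1984]), array([ 0.4744, -0.2784,  0.06  ]))]
tray [(0.82, array([348.416 , 153.9072]), array([ 0.6351, -0.2847, -0.064 ]))]
button [(0.58, array([350.9248, 194.8032]), array([ 0.4496, -0.2672,  0.06  ]))]
side grip 0.84 ((0.4729901850223541, -0.23806211352348328), (0.33507612347602844, 0.04608617722988129), 81.74781036376953)
grip [(0.79, array([214.5792,  61.4016]), array([ 0.4643, -0.2877,  0.06  ]))]
tray [(0.86, array([165.2224, 103.7184]), array([ 0.6499, -0.3062, -0.064 ]))]
button [(0.45, array([271.104 , 181.5168]), array([0.5941, 0.3516, 0.06  ]))]
```

```bash
python3 -m handwheel '[1,-1,-4,-2,0,1,-2,-12,-5,0,1,-5,-24,-9,0,1,-8,-40,-14,0,1,-12,-60,-19,0,1,-16,-80,-23,0,1,-20,-100,-26,0,1,-24,-120,-27,0,1,-28,-140,-27,0,1,-32,-160,-27,0]'
python3 -m handwheel '[1,-4,-20,0,0,1,-8,-40,0,0,1,-12,-60,0,0,1,-16,-80,0,0,1,-20,-100,0,0,1,-24,-120,0,0,1,-28,-140,0,0,1,-32,-160,0,0,1,-36,-180,0,0,1,-40,-200,0,0]'
python3 -m handwheel '[1,-4,-20,0,0,1,-8,-40,0,0,1,-12,-60,0,0,1,-16,-80,0,0,1,-20,-98,0,0,1,-23,-114,0,0,1,-26,-128,0,0,1,-28,-138,0,0,1,-29,-145,0,0,1,-30,-148,0,0]'
```

```text
time: 7.43
eef_pos: [0.5505, 0.1729, 0.2443]
ee_rot: [0.001, -0.003, 1.0, -0.0]
force: [-0.4, 0.7, -8.1]
grip_width: 0.0223
grasp_force: 50.0
time: 8.27
eef_pos: [0.5912, -0.0269, 0.2442]
ee_rot: [0.0, -0.003, 1.0, -0.0]
force: [1.2, -0.7, -7.2]
grip_width: 0.0216
grasp_force: 50.0
time: 9.1
eef_pos: [0.6221, -0.1735, 0.2435]
ee_rot: [-0.0, -0.003, 1.0, -0.0]
force: [0.1, -0.4, -7.0]
grip_width: 0.0215
grasp_force: 50.0
```

```bash
python3 -m handwheel '[1,-1,-4,0,0.01,1,-2,-12,0,0.03,1,-5,-27,0,0.05,1,-8,-45,0,0.07,1,-12,-64,0,0.09,1,-16,-83,0,0.11,1,-19,-100,0,0.13,1,-22,-114,0,0.14,1,-24,-123,0,0.15,1,-24,-126,0,0.15]'
python3 -m handwheel '[1,0,0,0,0,1,0,0,0,0,1,0,0,0,0]'
python3 - <<'E'
from h import *
np.set_printoptions(precision=3,suppress=True)
s=robot.state(); print(s["eef_pos"],s["ee_rot"],s["q"])
a=cam("top"); b=cam("side"); w=cam("wrist")
# overlay: predicted tray inner corners at rim height, caddy underside
th=np.radians(-8.3); Rz=np.array([[np.cos(th),-np.sin(th)],[np.sin(th),np.cos(th)]])
def box(c,ctr,hx,hy,z,col,sc,im):
    P=[proj(c,[*(np.array(ctr)+Rz@[sx*hx,sy*hy]),z]) for sx,sy in[(1,1),(1,-1),(-1,-1),(-1,1)]]
    cv2.polylines(im,[np.round(np.array(P)*sc).astype(int)],True,col,1)
out=[]
for c,cr in[(a,(slice(90,230),slice(290,430))),(b,(slice(20,160),slice(90,250))),(w,(slice(0,384),slice(0,512)))]:
    sc=3; im=cv2.resize(c["img"],None,fx=sc,fy=sc)
    box(c,(.646,-.299),.165,.140,-.02,(0,0,255),sc,im); box(c,(.646,-.299),.13,.085,-.064,(0,255,255),sc,im)
    im=im[cr[0].start*sc:cr[0].stop*sc,cr[1].start*sc:cr[1].stop*sc]; out.append(cv2.resize(im,(400,int(400*im.shape[0]/im.shape[1]))))
H=out[2].shape[0]; print([o.shape for o in out])
L=np.zeros((600,800,3),np.uint8)
L[:300,:300]=cv2.resize(out[0],(300,300)); L[:300,400:400+342]=cv2.resize(out[1],(342,300)); L[300:600,:400]=out[2]
cv2.imwrite("pics/over.png",L)
E
```

```text
time: 9.93
eef_pos: [0.6471, -0.3011, 0.2431]
ee_rot: [-0.0, 0.073, 0.997, -0.001]
force: [-0.2, -0.2, -7.1]
grip_width: 0.0215
grasp_force: 50.0
time: 10.18
eef_pos: [0.6477, -0.2957, 0.2435]
ee_rot: [-0.0, 0.07, 0.998, 0.001]
force: [-0.4, 1.0, -8.0]
grip_width: 0.0217
grasp_force: 50.0
[ 0.648 -0.296  0.243] [-0.     0.07   0.998  0.001] [ 0.521  0.589 -0.201  1.38   0.119  1.185  1.739]
[(400, 400, 3), (350, 400, 3), (300, 400, 3)]
```

View pics/over.png

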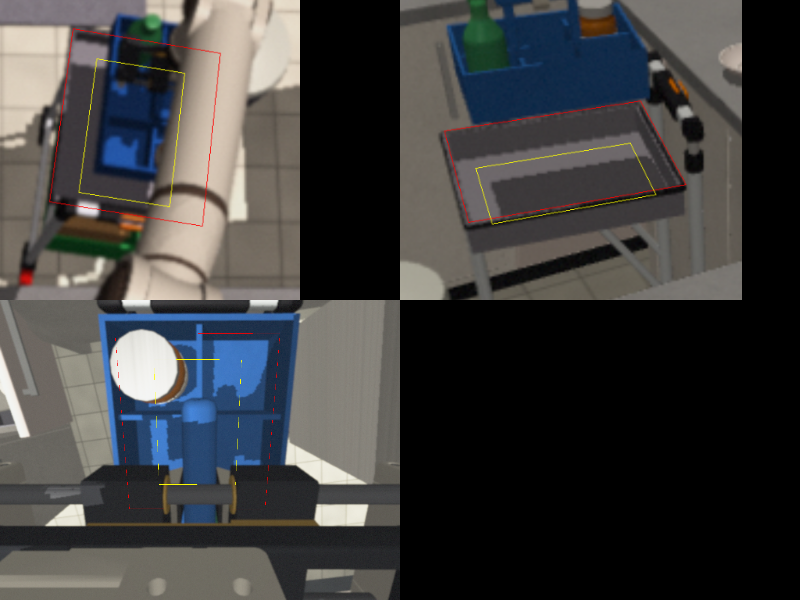

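The overlay of the predicted tray rim (red) matches the side view, and the caddy footprint (yellow) lies inside it. The caddy hangs level above, bottle and jar standing. Lowering now.

```bash
python3 -m handwheel '[1,0,0,3,0,1,0,0,9,0,1,0,0,18,0,1,0,0,30,0,1,0,0,44,0,1,0,0,58,0,1,0,0,72,0,1,0,0,86,0,1,0,0,98,0,1,0,0,108,0]'
python3 -m handwheel '[1,0,0,10,0,1,0,0,20,0,1,0,0,29,0,1,0,0,37,0,1,0,0,44,0,1,0,0,49,0,1,0,0,52,0,1,0,0,54,0,1,0,0,55,0,1,0,0,55,0]'
```

```text
time: 11.17
eef_pos: [0.6467, -0.2974, 0.1332]
ee_rot: [-0.001, 0.071, 0.997, 0.0]
force: [-0.1, -0.0, -8.1]
grip_width: 0.0217
grasp_force: 50.0
time: 12.0
eef_pos: [0.6476, -0.2977, 0.0807]
ee_rot: [0.0, 0.071, 0.997, -0.0]
force: [-0.6, -0.5, -7.3]
grip_width: 0.0217
grasp_force: 50.0
```

```bash
python3 -m handwheel '[1,0,0,1,0,1,0,0,2,0,1,0,0,3,0,1,0,0,3,0,1,0,0,3,0]'
```

```text
time: 12.42
eef_pos: [0.6473, -0.2976, 0.0775]
ee_rot: [-0.0, 0.071, 0.997, 0.0]
force: [-0.2, -1.2, -7.4]
grip_width: 0.0219
grasp_force: 50.0
```

```bash
for i in 1 ; do python3 -m handwheel '[1,0,0,1,0,1,0,0,1,0,1,0,0,1,0]'; python3 -m handwheel '[1,0,0,1,0,1,0,0,1,0,1,0,0,1,0]'; python3 -m handwheel '[1,0,0,1,0,1,0,0,1,0,1,0,0,1,0]'; done
```

```text
time: 12.67
eef_pos: [0.6473, -0.2976, 0.0764]
ee_rot: [-0.0, 0.071, 0.997, 0.0]
force: [0.8, 0.4, -7.5]
grip_width: 0.0216
grasp_force: 50.0
time: 12.92
eef_pos: [0.6474, -0.2977, 0.0755]
ee_rot: [0.0, 0.071, 0.997, -0.0]
force: [1.0, -0.1, -7.5]
grip_width: 0.0216
grasp_force: 50.0
time: 13.17
eef_pos: [0.6475, -0.2977, 0.0755]
ee_rot: [0.0, 0.071, 0.997, -0.0]
force: [-4.3, 2.1, 2.0]
grip_width: 0.0218
grasp_force: 50.0
```

Seated: the caddy's weight is off the wrist (−7.5 → +2 N). Releasing and rising.

```bash
python3 -m handwheel '[0,0,0,0,0,0,0,0,0,0,0,0,0,0,0,0,0,0,0,0,0,0,0,0,0,0,0,0,0,0,0,0,0,0,0,0,0,0,0,0,0,0,0,0,0,0,0,0,0,0]' 
python3 -m handwheel '[0,0,0,-5,0,0,0,0,-15,0,0,0,0,-35,0,0,0,0,-60,0,0,0,0,-90,0,0,0,0,-120,0,0,0,0,-150,0,0,0,0,-180,0,0,0,0,-200,0,0,0,0,-205,0]'
python3 - <<'E'
from h import *
np.set_printoptions(precision=3,suppress=True)
b=cam("side"); cv2.imwrite("pics/s3.png",cv2.resize(b["img"][10:170,80:280],(800,640))[:600])
print(robot.state()["q"])
E
```

```text
time: 14.0
eef_pos: [0.6474, -0.2977, 0.0744]
ee_rot: [-0.0, 0.071, 0.997, 0.0]
force: [0.3, -0.3, -1.0]
grip_width: 0.084
grasp_force: 0.0
time: 14.83
eef_pos: [0.6496, -0.2984, 0.2863]
ee_rot: [0.004, 0.071, 0.997, -0.001]
force: [1.2, -1.0, 1.3]
grip_width: 0.0919
grasp_force: 0.0
[ 0.523  0.559 -0.203  1.334  0.113  1.252  1.744]
```

View pics/s3.png

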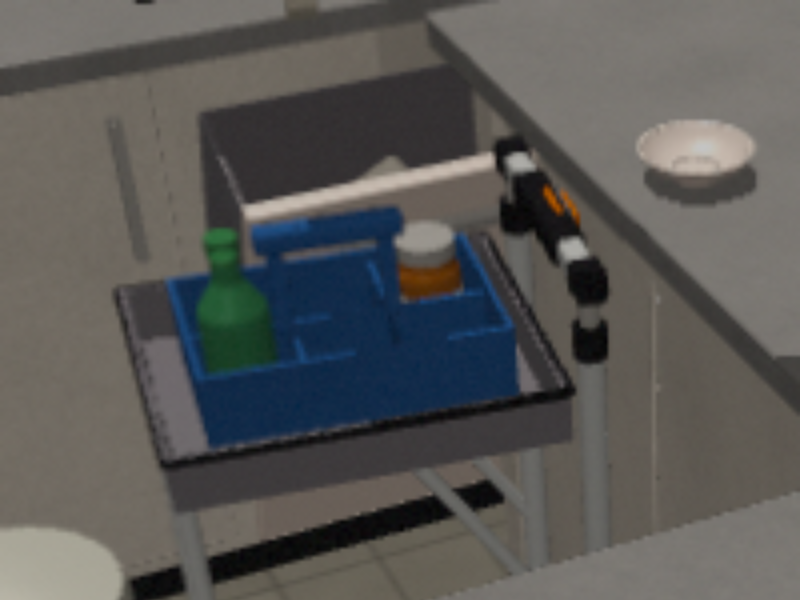

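The caddy stands flat in the tray with the bottle and jar upright; the pull bar with its orange button is clear at crop (560,205). Next I'll turn a quarter and move above the bar.

```bash
python3 -m handwheel '[0,20,0,0,0.12,0,50,0,10,0.24,0,80,0,20,0.36,0,110,0,30,0.48,0,140,0,40,0.6,0,165,0,50,0.72,0,185,0,60,0.84,0,192,-1,60,0.96,0,192,-1,60,1.08,0,192,-1,60,1.2]'
python3 -m handwheel '[0,0,0,0,0.12,0,0,0,0,0.24,0,0,0,0,0.34,0,0,0,0,0.371,0,0,0,0,0.371]'
python3 - <<'E'
from tro import *
s=robot.state(); print(s["time"],s["eef_pos"],s["ee_rot"],s["q"])
c=cam("wrist"); fit(c,"wrist"); cv2.imwrite("pics/w4.png",c["img"])
E
```

```text
time: 15.72
eef_pos: [0.4553, -0.271, 0.2183]
ee_rot: [-0.001, 0.625, 0.781, -0.0]
force: [0.9, -0.1, -0.9]
grip_width: 0.0916
grasp_force: 0.0
time: 16.13
eef_pos: [0.4563, -0.2708, 0.2184]
ee_rot: [-0.001, 0.756, 0.654, -0.0]
force: [0.4, 0.2, 0.3]
grip_width: 0.0917
grasp_force: 0.0
16.1333 [ 0.4563 -0.2708  0.2184] [-0.001   0.7561  0.6544 -0.0004] [ 0.4218  0.2877  0.075   1.8905 -0.0257  0.9664  0.3643]
wrist grip 0.65 ((0.46063995361328125, -0.2652093470096588), (0.2548573613166809, 0.036310672760009766), 81.83466339111328)
wrist orange [241 164   5  36 106] [243.8208 180.3491] [ 0.4438 -0.2669  0.06  ] [ 0.4448 -0.2641  0.074 ]
grip [(0.77, array([256.3072, 180.7104]), array([ 0.4573, -0.2693,  0.06  ]))]
tray []
button [(0.72, array([240.1792, 179.4816]), array([ 0.44  , -0.2654,  0.06  ]))]
```

View pics/w4.png

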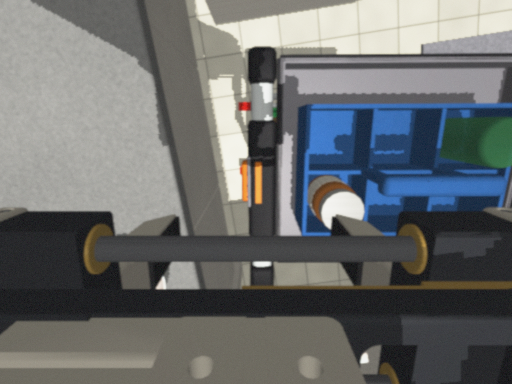

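Wrist view: the bar is vertical in the image at columns 249–275. The button side is at (243,180), the orange top stripe at (258,183), and both fingers straddle the bar symmetrically.

Run:
```python
from h import *
np.set_printoptions(precision=4,suppress=True)
s=robot.state(); c=cam("wrist"); g=cv2.cvtColor(c["img"],cv2.COLOR_BGR2GRAY); p=s["eef_pos"]
q=s["ee_rot"]; M=R.from_quat([q[1],q[2],q[3],q[0]]).as_matrix()
for r in (135,150,215): print(r,g[r,238:284].tolist())
f=lambda px,z:(M.T@(atz(c,px,z)-p))*1000
for r in(135,150,215):
    print([f((x,r),.074)[:2] for x in(249,275)])
print("button face",f((241,182),.06)[:2],f((245,182),.07)[:2],"stripe",f((258,183),.074)[:2],"ends",f((243,164),.065)[:2],f((243,200),.065)[:2])
for z in(.06,.074): print(proj(c,[p[0],p[1],z]))
```

```text
135 [242, 242, 241, 238, 221, 171, 149, 146, 120, 70, 37, 25, 33, 29, 32, 36, 29, 33, 30, 39, 49, 57, 64, 63, 65, 64, 67, 65, 62, 68, 68, 67, 65, 58, 53, 45, 36, 33, 38, 40, 57, 72, 81, 95, 123, 159]
150 [241, 241, 241, 241, 241, 241, 241, 238, 216, 127, 51, 32, 30, 30, 29, 33, 31, 35, 33, 32, 28, 33, 34, 27, 30, 29, 29, 32, 27, 33, 31, 33, 31, 32, 31, 28, 36, 58, 76, 105, 154, 185, 192, 195, 197, 199]
215 [144, 143, 143, 143, 143, 144, 144, 140, 138, 114, 62, 39, 41, 50, 56, 56, 62, 61, 63, 66, 65, 66, 64, 63, 62, 65, 66, 65, 67, 67, 66, 67, 61, 51, 42, 40, 58, 80, 97, 126, 156, 186, 195, 201, 200, 200]
[array([51.6135, -6.3869]), array([51.6254, 19.8824])]
[array([36.5412, -6.4621]), array([36.5557, 20.1516])]
[array([-33.6144,  -6.812 ]), array([-33.5869,  21.4038])]
button face [ -0.0359 -15.8012] [  2.1509 -10.9961] stripe [1.9563 2.8523] ends [ 20.7473 -13.1596] [-19.2798 -13.5702]
[255.387  182.0168]
[255.3773 184.8438]
```

```bash
python3 -m handwheel '[0,1,2,10,0,0,1,6,30,0,0,1,6,55,0,0,1,6,80,0,0,1,6,105,0,0,1,6,128,0,0,1,6,145,0,0,1,6,155,0,0,1,6,158,0,0,1,6,158,0]'
python3 -m handwheel '[1,0,0,0,0,1,0,0,0,0,1,0,0,0,0,1,0,0,0,0,1,0,0,0,0,1,0,0,0,0,1,0,0,0,0,1,0,0,0,0,1,0,0,0,0,1,0,0,0,0]' 20
python3 -m handwheel '[1,0,0,0,0,1,0,0,0,0,1,0,0,0,0]' 50
```

```text
time: 17.27
eef_pos: [0.4629, -0.2709, 0.0607]
ee_rot: [-0.001, 0.756, 0.655, -0.0]
force: [0.2, 0.0, 0.3]
grip_width: 0.092
grasp_force: 0.0
time: 18.1
eef_pos: [0.4627, -0.2711, 0.0612]
ee_rot: [-0.0, 0.756, 0.655, -0.0]
force: [-8.1, -0.0, -1.1]
grip_width: 0.0306
grasp_force: 20.1
time: 18.35
eef_pos: [0.4627, -0.2711, 0.0612]
ee_rot: [-0.0, 0.756, 0.655, -0.0]
force: [-3.5, -0.3, 0.1]
grip_width: 0.0303
grasp_force: 50.0
```

Width 30.3 mm means the button is pressed. Lifting smoothly.

```bash
python3 -m handwheel '[1,0,0,-2,0,1,0,0,-6,0,1,0,0,-12,0,1,0,0,-20,0,1,0,0,-30,0,1,0,0,-40,0,1,0,0,-50,0,1,0,0,-60,0,1,0,0,-70,0,1,0,0,-80,0]' 55
python3 -m handwheel '[1,0,0,-10,0,1,0,0,-20,0,1,0,0,-30,0,1,0,0,-40,0,1,0,0,-50,0,1,0,0,-60,0,1,0,0,-70,0,1,0,0,-79,0,1,0,0,-86,0,1,0,0,-91,0]'
python3 -m handwheel '[1,0,0,-3,0,1,0,0,-5,0,1,0,0,-7,0,1,0,0,-8,0,1,0,0,-8,0,1,0,0,-8,0]'
```

```text
time: 19.18
eef_pos: [0.4627, -0.2711, 0.1425]
ee_rot: [-0.0, 0.756, 0.655, -0.0]
force: [-1.6, -1.9, -8.3]
grip_width: 0.0301
grasp_force: 55.0
time: 20.02
eef_pos: [0.4627, -0.2711, 0.2334]
ee_rot: [-0.0, 0.756, 0.655, -0.0]
force: [-4.4, -0.7, -7.6]
grip_width: 0.0305
grasp_force: 55.0
time: 20.52
eef_pos: [0.4628, -0.2711, 0.241]
ee_rot: [-0.0, 0.756, 0.655, -0.0]
force: [-5.4, -0.7, -4.5]
grip_width: 0.0302
grasp_force: 55.0
```

```bash
python3 -m handwheel '[1,0,0,-1,0,1,0,0,-2,0,1,0,0,-2,0,1,0,0,-2,0]'
python3 -m handwheel '[1,0,0,0,0,1,0,0,0,0,1,0,0,0,0,1,0,0,0,0]'
python3 - <<'E'
from h import *
b=cam("side"); cv2.imwrite("pics/s5.png",cv2.resize(b["img"][0:220,80:373],(800,600)))
E
```

```text
time: 20.85
eef_pos: [0.4627, -0.2711, 0.2413]
ee_rot: [-0.001, 0.756, 0.655, -0.0]
force: [-1.1, -2.5, -21.3]
grip_width: 0.0305
grasp_force: 55.0
time: 21.18
eef_pos: [0.4627, -0.2711, 0.2414]
ee_rot: [-0.001, 0.756, 0.655, -0.0]
force: [-0.0, -3.8, -26.3]
grip_width: 0.0303
grasp_force: 55.0
```

View pics/s5.png

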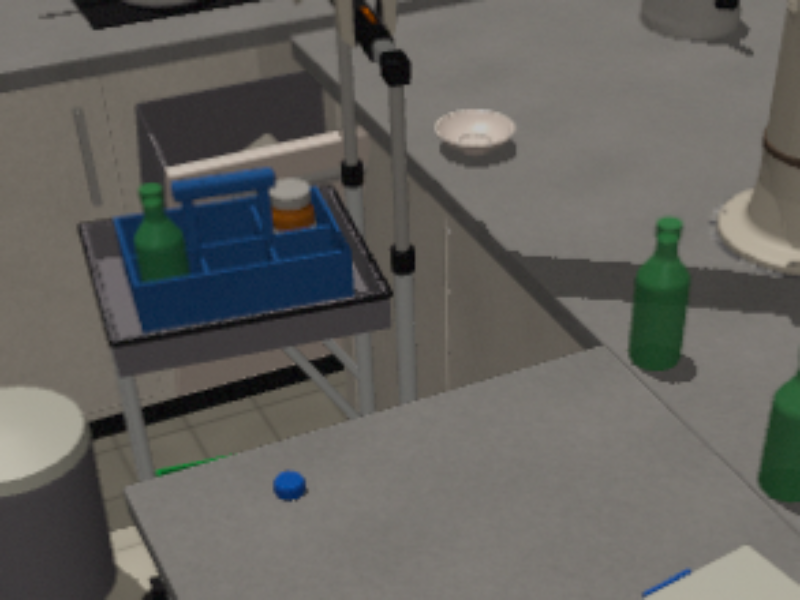

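The handle is fully extended at the hard end (rise 180 mm, −26 N). The caddy, bottle, jar, dish and cap are all in place. I'll ease the upward pull slightly and hand in.

```bash
python3 -m handwheel '[1,0,0,0.6,0,1,0,0,0.6,0,1,0,0,0.6,0,1,0,0,0.6,0]'
python3 -c "
from rig import robot
print(robot.finish_job())"
```

```text
time: 21.57
eef_pos: [0.4627, -0.2711, 0.2414]
ee_rot: [-0.001, 0.756, 0.655, -0.0]
force: [-1.9, -3.8, -25.4]
grip_width: 0.0303
grasp_force: 55.0
the job is handed in; nothing more can be done
None
```

I handed the job in at about 21.6 s: the caddy stands flat in the top tray with its bottle and jar upright, and the arm is holding the pull bar at its second stop (180 mm up) with the button pressed in; no verdict came back.

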